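Square the book up on the feed tray

ROBOT

A 6-joint arm with a two-finger parallel gripper is mounted at the origin on the work surface. World frame = base frame: x ahead of the robot, y to its left, z up, the work surface at z = 0. Lengths are in mm, angles in degrees, forces in N, time in s.
With the tool pointing down it reaches from about 150 to 775 mm from the base axis. Payload 6.1 kg.
Tool frame: the origin (TCP) lies midway between the tips of the shut fingers; the grasp point (between the pads) lies 19 mm behind it; z points along the fingers, y is the direction in which the jaws open and shut (so a half turn about z gives the same grasp; the last joint's range is limited). The gripper opens to 85 mm and grips with 20 to 120 N. Pads are 22 mm wide; open, the fingers measure 114 mm over their backs; the gripper's body (76 mm by 85 mm) begins 54 mm behind the grasp point. The pads swing forward as they close: fully open they stand 13 mm farther back than shut.
Start: joints at [65.374, 7.208, -2.269, 80.523, 0, 90], TCP at [218.753, 477.237, 231.295] pointing down, gripper open.
Joint ranges: [-155.77, 155.77], [-54.66, 111.73], [-72.52, 77.12], [-102.08, 115.82], [-83.92, 84.16], [-180, 180]. Speed limits (degrees/s): [136.94, 136.94, 172.46, 180, 180, 180].

INTERFACE

Orientations are given as [roll, pitch, yaw] about the fixed x, y, z axes, in that order (R = Rz(yaw) Ry(pitch) Rx(roll)).
In Python, from bench import manip gives the robot as it stands. Calls block until the motion is done:
- manip.goto(position, orientation): joint-space move of the TCP to a pose.
- manip.move_linear(position, max_speed=150, rot=None, guard=None): straight line of the TCP; rot=None keeps the orientation; max_speed is the mean speed in mm/s. With guard (N) it stops when the force on the tool has changed by that much, and returns True; else False.
- manip.move_j(angles): joint-space move.
- manip.grip(opening, strength=None): finger opening in mm; strength is the grip in N (None keeps the last); returns when the fingers have stopped.
- manip.hold(seconds).
- manip.inverse_kinematics(position, orientation): joint angles nearest the present ones, or None.
- manip.get_state(): the state.
- manip.get_image(name): name is "scene" or "top" or "wrist"; returns a dict with "pixels" (480x640x3 uint8, red, green, blue), "fx", "fy", "cx", "cy" (pixels), "extrinsics" (4x4, takes a point from world to camera coordinates). Camera axes: x right, y down, z forward; pixel columns grow to the right and rows downward; lengths in mm; the calibration is good to about 2 mm. A picture is of the moment at which its call begins. There is no depth.
A pose or a line that the arm cannot do raises manip.IKError and nothing moves.
- manip.close_job(): hands the job in, once; it reports no verdict.
The state is a dict: "time": time; "q": joint angles; "dq": joint speeds; "joint_torque": joint torques, N m; "eef_pos": TCP position; "orientation": TCP orientation; "wrist_force": force on the tool from outside, world axes, zero at the start; "ft_torque": the same for the moment, N m; "gripper_width": finger opening in mm.
Only numpy, scipy, OpenCV 4.12 (cv2) and the standard library are available. Lean on these libraries where they do the work, as an engineer would, in place of code of your own. Each camera call takes 0.05 s, during which the arm holds its last target.

TASK

Square up the yellow book on the grey feed tray: push it back with the fingertips until its long edge is flush against the steel back stop, and push the orange side guide up against it, so that the book ends snug in the corner, flush with the back stop and with the fixed steel side fence, and the guide rests against it. Only push: keep the book flat on the tray, never lifted, and leave the other things where they are.

Things in the scene. Friction and masses are not known exactly. Their poses are not given: they have to be found in the camera images.
- book_center (a point): centre (half-way up) of the loose yellow-covered book lying askew on the tray: rigid, closed, 105 (its x) x 148 (its y) x 28 mm (z up), 0.26 to 0.5 kg; slides on the tray under 1 to 5 N. Up to 0.3 rad askew at the start, its +x long edge facing the back stop
- book: the same yellow book; origin centre of its underside, axes as at book_center
- tray: fixed grey feed tray, its top 15 mm above the table, 270 mm (x) x 345 mm (y); axes as at corner. In corner's frame its top spans x -243 to +27, y -320 to +25 mm. Two steel fences 12 mm thick, 35 mm above the top: back stop (far edge), inner face x = 0, y from -233 to +12 mm; side fence (left edge), inner face y = 0, x from -200 to 0 mm
- corner (a point): point on the tray's top, 15 mm above the table, where the inner faces of the back stop and of the fixed side fence meet. Axes: x towards the back stop, y towards the side fence, z up. With the book fully home, touching both, its centre is at x = -52.5, y = -74, z = 14 mm from here
- guide (a joint): orange side guide on the right of the tray, in m: 0 = farthest from the side fence, growing as it slides towards it (tray +y), up to 0.16. Slides under about 3 N and stays where it is left. Its flat inner face is at y = -270 mm + this value from corner: 0.122 when it touches the book that is home
- guide_push (a point): middle of the outer (right, tray -y) face of the orange guide's push block, 20 mm above the tray's top, moving with the guide; axes as the tray's. Face 45 mm (x) x 40 mm high. Block 22 mm thick, behind the middle of a blade 125 mm long (x), 12 mm thick, 40 mm high, whose inner face is 33 mm to +y of this point. Clear for 50 mm on the outer side
- book_blue: blue-covered book, lower of a pair stacked on the table left of the tray, 105 x 148 x 28 mm; origin centre of its underside. Bystander
- book_green: green-covered book, same size, lying on the blue one; origin centre of its underside. Bystander
- weight: round brass paperweight, 42 mm diameter, 40 mm high, standing on the tray's near left corner; origin centre of its underside. Bystander
- glue: white glue stick, 28 mm diameter, 85 mm high, standing on the table right of the tray; origin centre of its underside. Bystander
- stapler: red and black stapler, 130 x 34 x 45 mm, long axis its x, on the table right of the tray; origin centre of its underside. Bystander
- penpot: dark metal pen pot, 68 mm diameter, 85 mm high (125 with its pens), on the table by the near left corner of the tray; origin centre of its underside. Bystander
- tape: roll of amber packing tape lying flat, 100 mm diameter, 48 mm high, on the table to the right; origin centre of its underside. Bystander
Mind the look-alikes: they are no part of the job. What is shaped like the book but pink or purple is not meant.

How it is judged (in metres and radians):
At the end, for the whole second after the job is handed in: The book lies flat and at rest on the tray with its centre within 3.5 mm of the place where it touches both the back stop and the side fence, square to them within 2 degrees, and the orange guide is within 3.5 mm of its fully-home value of 0.122 (against the book) (x of book_center in the frame of corner between -0.056 and -0.049 m and y of book_center in the frame of corner between -0.0775 and -0.0705 m and z of book_center in the frame of corner below 0.018 m and angle between the x axis of book_center and the x axis of corner, either way round below 0.035 rad and value of joint guide above 0.1185 m and linear speed of book below 0.01 m/s).
It fails at once if the book is lifted or tipped (z of book_center in the frame of corner above 0.026 m or angle between book_center's own z axis and vertical above 0.2 rad).
It fails at once if another thing (a bystander) is pushed away by more than 20 mm (distance of any of book_blue, book_green, weight, glue, stapler, penpot, tape from where it was at the start of the episode above 0.02 m).
It also fails if it takes over 48 s, if anything falls off the work surface, if the arm or the gripper's body presses on something with over 40 N, if the wrist force passes 120 N, or if a joint passes its speed limit or range.

## Working session

There is one attempt and no reset: what is moved stays moved. The work goes in short steps, each a Python script; the robot and the scene stay as the last script left them, time stands still between calls to the robot, and variables do not carry over. Pictures are saved under pics/ and viewed, and the job is handed in when it is done.

```bash
mkdir -p pics; ls
python3 - <<'E'
from bench import manip
import cv2,numpy as np
for n in ("scene","top"):
    d=manip.get_image(n); cv2.imwrite(f"pics/{n}0.png",d["pixels"][:,:,::-1]); print(n,d["fx"],d["fy"],d["cx"],d["cy"],np.round(d["extrinsics"],4).tolist())
s=manip.get_state();print(s["time"],s["orientation"],s["eef_pos"])
E
```

```text
pics
scene 466.9443009787946 466.9443009787946 317.1013737820905 237.85321054529595 [[-0.8521, 0.5234, -0.0064, 413.527], [0.4102, 0.6602, -0.6292, -136.9913], [-0.325, -0.5388, -0.7772, 1141.1172], [0.0, 0.0, 0.0, 1.0]]
top 581.2892237803316 581.2892237803316 321.495716704187 242.6708757797317 [[0.0133, -0.9998, -0.0175, -38.3062], [-0.9965, -0.0118, -0.0829, 470.4202], [0.0827, 0.0185, -0.9964, 1381.8082], [0.0, 0.0, 0.0, 1.0]]
0.1 [-1.79918870e+02  5.49907774e-04  1.55374964e+02] [218.59889774 476.93438145 230.59233621]
```

View pics/scene0.png

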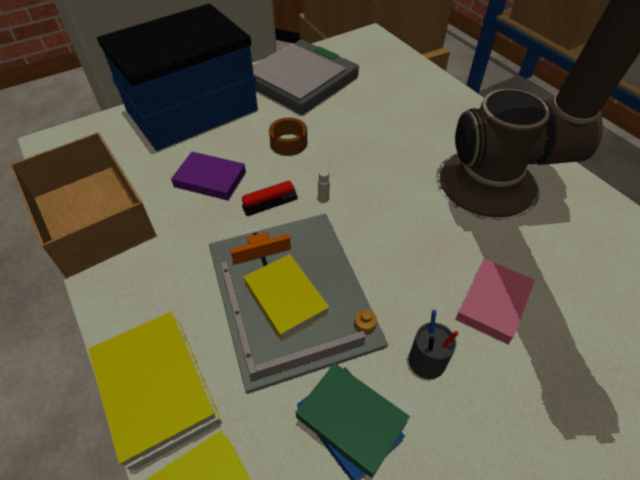

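View pics/top0.png

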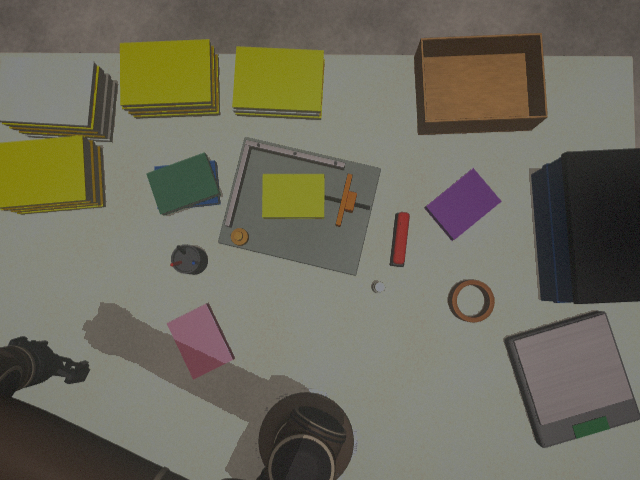

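The top view shows the tray around (300,205), with its back stop along the top edge (248,145)-(343,165) and its side fence on the left. The yellow book is at (293,195), the guide at (347,200) and the brass weight at (239,236). I'll enlarge this area.

Run:
```python
import cv2
a=cv2.imread("pics/top0.png")[130:282,205:405]
cv2.imwrite("pics/topc.png",cv2.resize(a,None,fx=4,fy=4,interpolation=cv2.INTER_CUBIC))
```

```text
(no output)
```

View pics/topc.png

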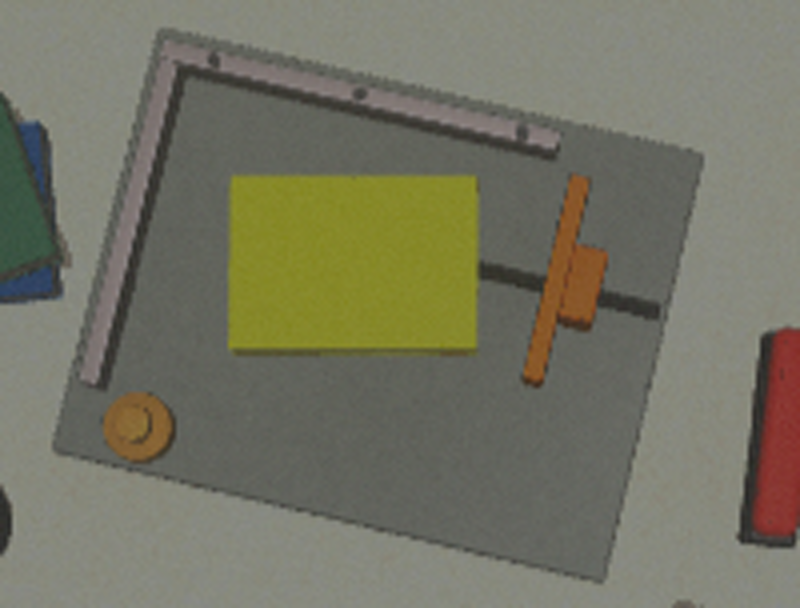

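```bash
cat > h.py <<'E'
import numpy as np
from scipy.optimize import least_squares
def unproj(d,px,z):
    E=np.array(d["extrinsics"]);R,t=E[:3,:3],E[:3,3];c=-R.T@t
    r=R.T@np.array([(px[0]-d["cx"])/d["fx"],(px[1]-d["cy"])/d["fy"],1]);return (c+r*(z-c[2])/r[2])[:2]
def fit(L,W):
    L=np.array(L,float);W=np.array(W);lc,wc=L.mean(0),W.mean(0)
    a=L-lc;b=W-wc
    th=np.arctan2((a[:,0]*b[:,1]-a[:,1]*b[:,0]).sum(),(a*b).sum())
    R=np.array([[np.cos(th),-np.sin(th)],[np.sin(th),np.cos(th)]]);t=wc-R@lc
    return th,R,t,(W-(L@R.T+t))
E
python3 - <<'E'
from bench import manip
from h import *
d=manip.get_image("top")
f=lambda u,v,z:unproj(d,(205+(u+.5)/4-.5,130+(v+.5)/4-.5),z)
th,R,t,res=fit([(27,25),(27,-320),(-243,-320),(-243,25)],[f(157,30,15),f(703,155,15),f(604,581,15),f(53,450,15)])
print("tray",np.degrees(th),t,res.round(1).tolist())
bl=[(52.5,74),(52.5,-74),(-52.5,-74),(-52.5,74)]
b=fit(bl,[f(231,176,43),f(477,176,43),f(476,348,43),f(230,348,43)])
print("book",np.degrees(b[0]),b[2],b[3].round(1).tolist())
print("book in tray",R.T@(b[2]-t),np.degrees(b[0]-th))
for p in [(572,175),(523,382),(591,178),(541,380)]: print("guide",R.T@(f(*p,55)-t))
for p in [(608,250),(590,326)]: print("blk",R.T@(f(*p,55)-t))
print("weight",R.T@(f(135,424,55)-t))
for p in [(165,48),(183,65),(558,150)]:print("fence",R.T@(f(*p,50)-t))
np.savez("tray.npz",th=th,R=R,t=t)
print(manip.get_state()["time"])
E
```

```text
tray -12.5527045791899 [699.55609323 143.56378697] [[-1.8, 0.0], [-1.6, 1.1], [1.7, 0.6], [1.8, -1.8]]
book 0.6181038161187872 [582.13761156  36.78420249] [[-0.6, -0.2], [-0.7, 0.3], [0.7, 0.7], [0.6, -0.8]]
book in tray [ -91.40455164 -129.74662786] 13.170808395308688
guide [ -13.19179818 -245.09134382]
guide [-139.94181029 -245.00903504]
guide [ -12.39496003 -256.45404028]
guide [-136.37203901 -255.04540642]
blk [ -52.10681073 -275.9687207 ]
blk [ -98.61339003 -275.85283055]
weight [-216.36419774  -28.19539962]
fence [7.67937325 9.8955468 ]
fence [ 0.0583726  -3.12740457]
fence [   0.63621943 -233.46210091]
0.15
```

The fits agree to about 2 mm. In the tray frame the book is at (-91, -130) and 13° askew, and the guide is at about 0.025. I'll push back along tray +x first, with the open fingers spread along y so that the two contacts square the book.

```bash
cat >> h.py <<'E'
from bench import manip
import cv2
T=np.load("tray.npz") if __import__("os").path.exists("tray.npz") else None
def W(x,y,z): # tray xy, world z
    p=T["R"]@np.array([x,y])+T["t"]; return [p[0],p[1],z]
def TL():
    s=manip.get_state(); p=T["R"].T@(s["eef_pos"][:2]-T["t"]); f=T["R"].T@np.array(s["wrist_force"][:2])
    return "t%.2f xy %s z%.1f F %s %.1f w%.1f"%(s["time"],p.round(1),s["eef_pos"][2],f.round(1),s["wrist_force"][2],s["gripper_width"])
def pic(n,f,crop=None,k=4):
    a=manip.get_image(n)["pixels"][:,:,::-1]
    if crop: a=cv2.resize(a[crop[1]:crop[3],crop[0]:crop[2]],None,fx=k,fy=k,interpolation=cv2.INTER_CUBIC)
    cv2.imwrite(f,a)
E
python3 - <<'E'
from h import *
th=float(np.degrees(T["th"]))
for yaw in (th,th+180,th+90,th-90):
    print(yaw,manip.inverse_kinematics(W(-200,-130,180),[180,0,yaw]))
yaw=min((th,th+180),key=lambda y:abs(manip.inverse_kinematics(W(-200,-130,180),[180,0,y])[5]-90))
manip.goto(W(-200,-130,180),[180,0,yaw]);print(yaw,TL())
print(manip.move_linear(W(-200,-130,14),150,guard=10),TL())
print(manip.move_linear(W(-150,-128,14),60,guard=15),TL())
pic("top","pics/t1.png",(205,130,405,282))
pic("wrist","pics/w1.png")
E
```

```text
-12.5527045791899 [   7.19946714    2.62190362  -13.73439289   73.64370348    0.
 -160.24782829]
167.4472954208101 [  7.19946714   2.62190362 -13.73439289  73.64370348   0.
  19.75217171]
77.4472954208101 [  7.19946714   2.62190362 -13.73439289  73.64370348   0.
 109.75217171]
-102.5527045791899 [  7.19946714   2.62190362 -13.73439289  73.64370348   0.
 -70.24782829]
167.4472954208101 t1.94 xy [-200.1 -129.4] z180.1 F [0.3 0.1] 0.3 w85.0
False t3.20 xy [-199.4 -129.7] z14.8 F [-0.3 -0.3] 0.8 w85.6
False t4.18 xy [-150.1 -128.2] z13.9 F [-0.4  1.1] 0.3 w85.5
```

View pics/t1.png

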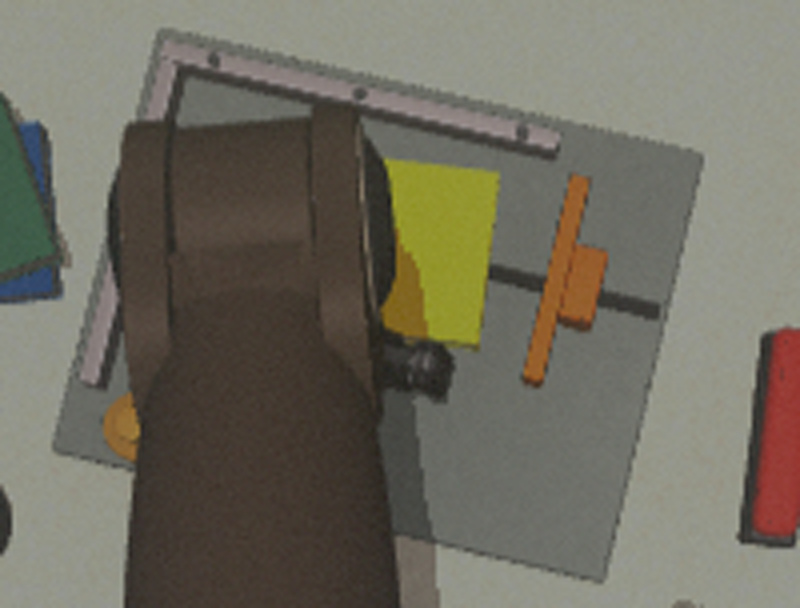

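View pics/w1.png

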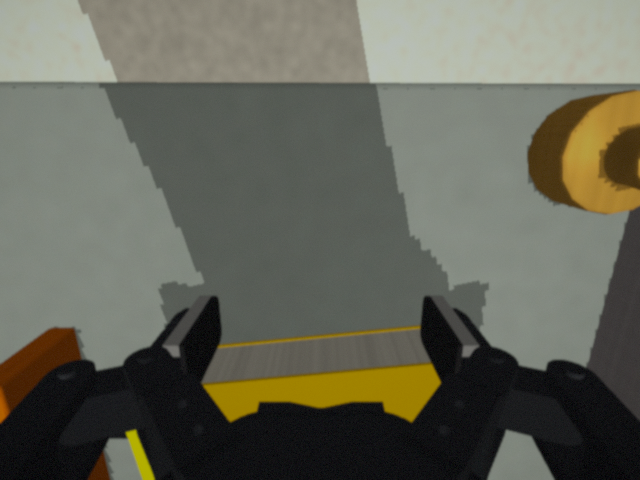

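The wrist view shows both pads near the book's near edge and the book rotating towards square. I'll keep pushing until it meets the stop.

Run:
```python
from h import *
print(manip.move_linear(W(-122,-128,14),40,guard=15),TL())
print(manip.move_linear(W(-108,-128,14),15,guard=12),TL())
pic("wrist","pics/w2.png")
pic("top","pics/t2.png",(205,130,405,282))
```

```text
False t5.13 xy [-121.7 -128.1] z14.0 F [0.4 0.7] -0.3 w85.2
True t5.72 xy [-116.5 -128.1] z13.3 F [-0.1 -0.3] -0.7 w85.2
```

View pics/w2.png

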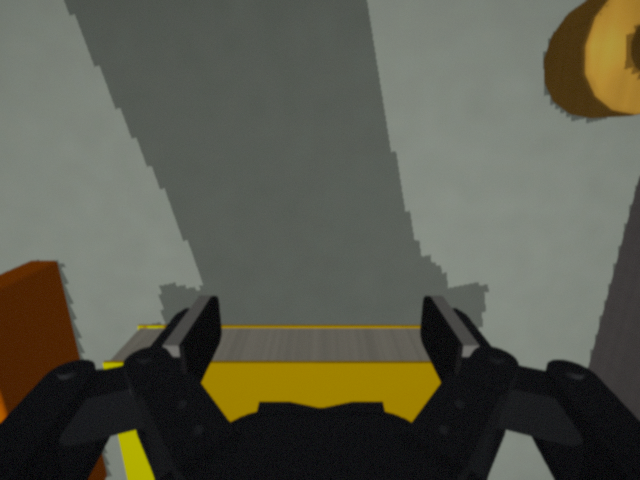

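View pics/t2.png

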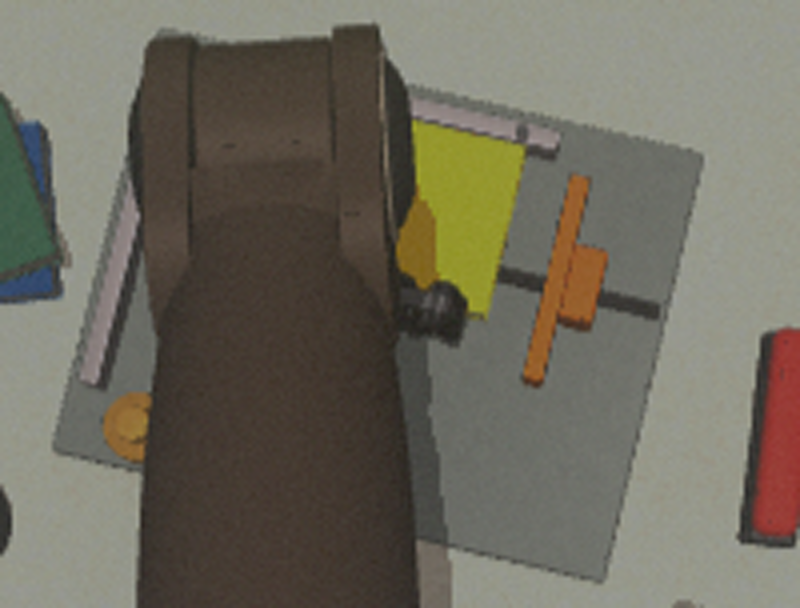

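The fingers stopped on contact at x = -116.5, as predicted, and the book's edge now runs square along the back stop. Next is the guide.

Run:
```python
from h import *
yaw=float(np.degrees(T["th"]))+180
manip.move_linear(W(-135,-128,14),80)
manip.move_linear(W(-135,-128,130),150)
manip.grip(0); print(TL())
manip.move_linear(W(-75,-315,130),150)
print(manip.move_linear(W(-75,-315,32),120,guard=10),TL())
print(manip.move_linear(W(-75,-215,32),60,guard=22),TL())
pic("top","pics/t3.png",(205,130,405,282))
```

```text
t7.88 xy [-135. -128.] z130.0 F [0.5 0.2] 0.1 w-0.4
False t10.31 xy [ -74.4 -314.9] z32.8 F [0.8 0.4] 1.1 w0.1
False t12.12 xy [ -75.  -214.9] z32.0 F [ 1.2 -2.6] 0.1 w-0.1
```

View pics/t3.png

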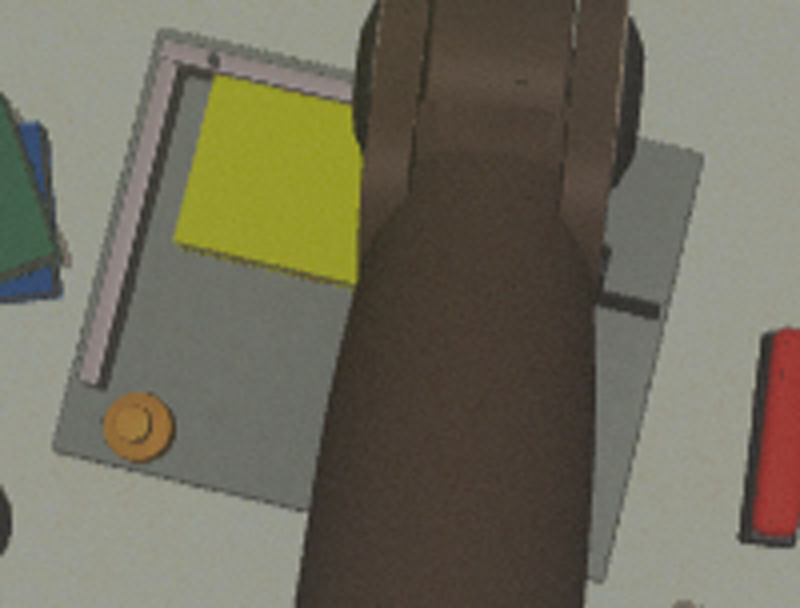

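The book is sliding left along the stop and staying square, with its left edge at about (195,160) and a gap of roughly 20 mm to the fence. I'll continue slowly until it makes firm contact.

Run:
```python
from h import *
print(manip.move_linear(W(-75,-184,32),20,guard=14),TL())
manip.move_linear(W(-75,-225,32),100)
manip.move_linear(W(-75,-225,130),150)
manip.goto(W(-290,-140,200),[180,0,float(np.degrees(T["th"]))+180])
print(TL())
pic("top","pics/t4.png",(205,130,405,282))
pic("top","pics/t4f.png")
```

```text
True t13.27 xy [ -75.1 -193.7] z31.8 F [ 2.  -1.9] 2.2 w0.3
t15.47 xy [-289.3 -140. ] z199.6 F [-0.5  0.2] 0.7 w0.5
```

View pics/t4.png

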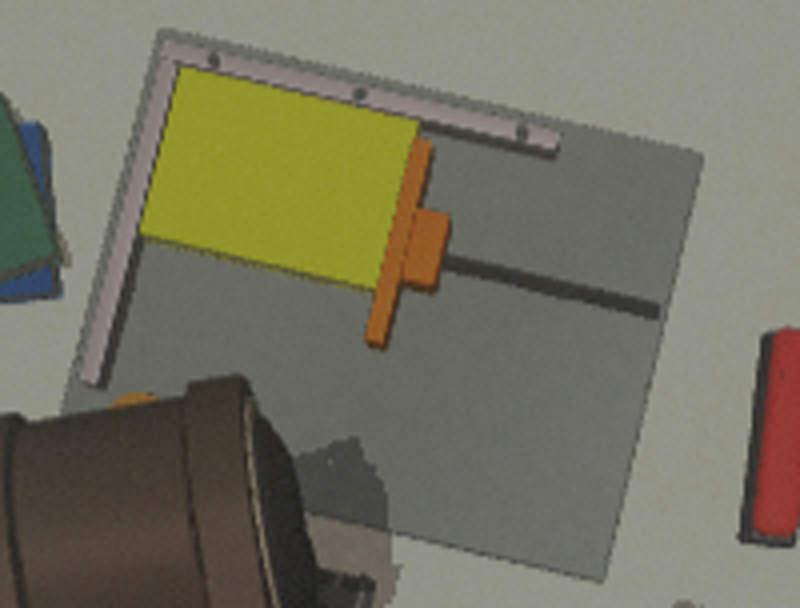

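The book looks snug in the corner, with the guide against it at (400,230). I'll measure it, then give both a light reseating push as insurance.

```bash
cat > m.py <<'E'
from h import *
def meas(bp,gp):
    d=manip.get_image("top");R,t=T["R"],T["t"]
    f=lambda u,v,z:unproj(d,(205+(u+.5)/4-.5,130+(v+.5)/4-.5),z)
    b=fit([(52.5,74),(52.5,-74),(-52.5,-74),(-52.5,74)],[f(*p,43) for p in bp])
    print("book in tray",R.T@(b[2]-t),np.degrees(b[0]-T["th"]),b[3].round(1).tolist())
    for p in gp: print("guide",R.T@(f(*p,55)-t))
E
python3 - <<'E'
from m import *
meas([(178,67),(420,123),(377,289),(141,236)],[(418,138),(366,347)])
yaw=float(np.degrees(T["th"]))+180
manip.goto(W(-140,-74,140),[180,0,yaw])
manip.grip(60)
print(manip.move_linear(W(-140,-74,20),120,guard=10),TL())
print(manip.move_linear(W(-108,-74,20),20,guard=13),TL())
manip.move_linear(W(-140,-74,20),100)
manip.move_linear(W(-140,-74,130),150)
manip.grip(0)
manip.move_linear(W(-75,-235,130),150)
manip.move_linear(W(-75,-235,32),120,guard=10)
print(manip.move_linear(W(-75,-205,32),60,guard=15),TL())
print(manip.move_linear(W(-75,-186,32),20,guard=14),TL())
manip.move_linear(W(-75,-225,32),100)
manip.move_linear(W(-75,-225,130),150)
manip.goto(W(-290,-140,200),[180,0,yaw])
print(TL())
pic("top","pics/t5.png",(205,130,405,282))
pic("scene","pics/s5.png")
E
```

```text
book in tray [-52.57596    -74.40783628] 0.2296220162891554 [[0.3, 1.1], [-1.0, -0.6], [0.9, 1.1], [-0.2, -1.6]]
guide [ -12.23088539 -151.00774401]
guide [-140.86358219 -150.14400169]
False t18.11 xy [-139.4  -73.8] z20.8 F [ 0.2 -0.1] 0.6 w60.1
True t19.30 xy [-116.2  -74.3] z19.2 F [ 0.3 -0.2] 0.1 w60.3
False t24.09 xy [ -75.1 -204.7] z32.0 F [ 0.2 -0.1] -0.8 w-0.1
True t24.78 xy [ -75.2 -193.7] z31.8 F [ 0.5 -2.9] 1.4 w0.1
t27.01 xy [-289.3 -140. ] z199.6 F [-0.2  0.8] -0.4 w0.1
```

View pics/t5.png

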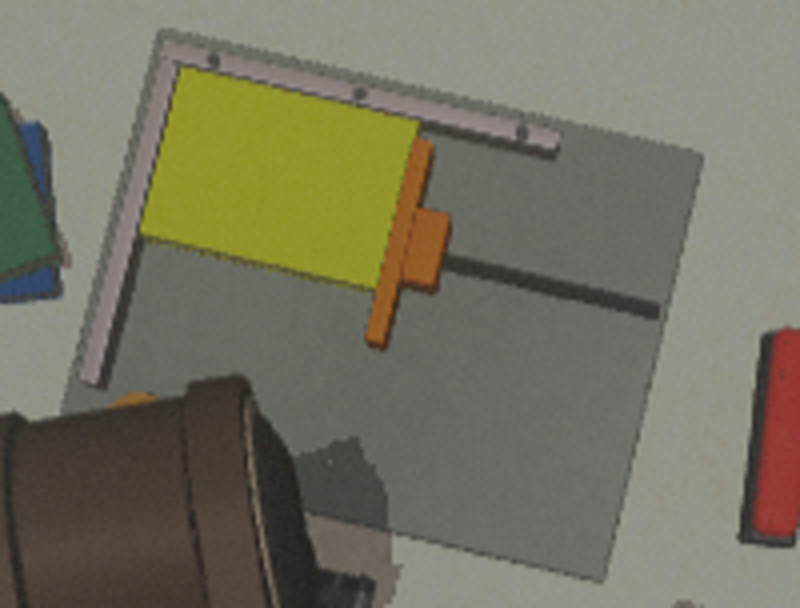

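View pics/s5.png

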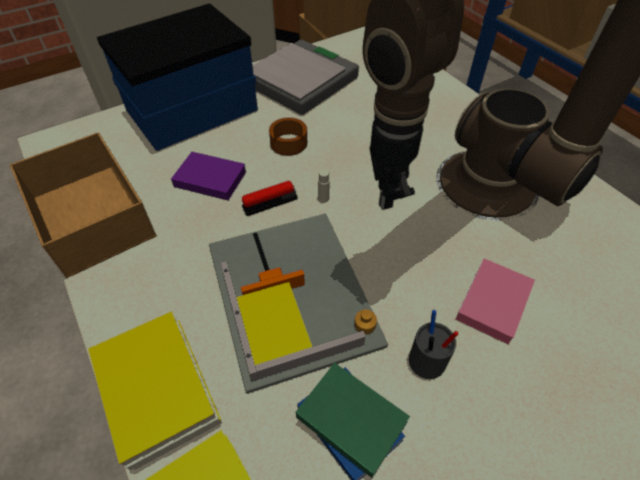

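Both reseating pushes stopped at the same places as before, there is no visible gap, and the bystanders haven't moved. I'm handing in.

```bash
python3 -c "
from bench import manip
print(manip.close_job(), manip.get_state()['time'])"
```

```text
the job is handed in; nothing more can be done
the job is handed in; nothing more can be done
```

The yellow book is home in the corner, and I handed the job in at about 27 s on the robot's clock. I pushed it back with the open fingers until it squared up against the back stop. Then I pushed the guide with the closed fingers until the book met the side fence, and repeated both pushes lightly to reseat it.

- **Book:** measured from the top camera after the first round of pushes, its centre was at (-52.6, -74.4) mm in the corner frame and 0.2° askew. Fully home is (-52.5, -74). I didn't measure it again after the repeat pushes.
- **Repeat pushes:** both stopped on contact at the same places as the first time, within 0.3 mm. The pictures afterwards show no gap.
- **Guide:** its inner face measured -150 to -151 mm, about 2–3 mm short of the ideal -148. That is close to the 3.5 mm limit. I put it down to calibration and pixel error, because the picture shows the guide touching the book and both guide pushes ended on firm contact.
- **Bystanders:** none appear to have moved in the final pictures. I checked this by eye and did not measure it.

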